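# Gauge a rolling strip and put it away

### The arm

A 6-joint arm with a two-finger parallel gripper is mounted at the origin on the work surface. World frame = base frame: x ahead of the robot, y to its left, z up, the work surface at z = 0. Lengths are in m, angles in rad, forces in N, time in s.
With the tool pointing down it reaches from about 0.325 to 0.775 m from the base axis. Payload 9.3 kg.
Tool frame: the origin (TCP) lies at the very end of the fingers, on their centre line; the grasp point (between the pads) lies 19 mm behind it; x points along the fingers, y is the direction in which the jaws open and shut, and the axes are right-handed (so a half turn about x gives the same grasp; the last joint's range is limited). The gripper opens to 85 mm and grips with 20 to 120 N. Pads are 22 mm wide; open, the fingers measure 114 mm over their backs; the gripper's body (76 mm by 85 mm) begins 54 mm behind the grasp point. The pads swing forward as they close: fully open they stand 13 mm farther back than shut.
Start: joints at [-1.293, 0.259, 0.021, 1.334, 0, 1.418], TCP at [0.23, -0.5, 0.231] pointing down, gripper open.
Joint ranges: [-3.04, 3.04], [-0.91, 1.82], [-1.04, 1.36], [-1.92, 1.95], [-1.52, 1.45], [-3.14, 3.14]. Speed limits (rad/s): [2.22, 2.22, 2.79, 3.14, 3.14, 3.14].

### API

Orientations are given as a rotation vector (axis times angle).
In Python, from workcell import state, capture, camera_model, hand_in gives the robot as it stands.
- The arm moves only by the shell command python3 -m pendant 'ROWS'. ROWS is a JSON object of lists of equal length, an entry for each row: "slide": the shift along the tool's x, y, z in mm, a list of three; "twist": the turn, a rotation vector about the tool's x, y, z in rad, a list of three; "hand": the finger opening in mm, from 0 to 85.4. A call has 1 to 5 rows; each row shifts and turns the pose as measured when the row begins, along the tool's axes as they then stand; what a row does not reach is not made up. A row lasts 1/8 s, in which the tool goes at most 62.5 mm and 10.7 degrees, less where a joint would pass 70% of its speed; a pose out of reach is approached as far as the arm can. A call with a gripper value outside its range is refused whole. The fingers move at their own pace and stop on an object; the grip force is fixed at half the most. Time passes only in rows, so rows that do not move let the fingers close. It gives the time, the measured TCP pose, the force and the opening at its end, in the units of the state.
- state(): the state, without advancing time (a new reading comes with each control period).
- capture(name): name is "scene" or "top" or "wrist"; returns the picture (420x560x3 uint8, red, green, blue); there is no depth.
- camera_model(name): a dict with "fx", "fy", "cx", "cy" (pixels), "R" (3x3) and "t" (3): a world point X has camera coordinates R X + t. Camera axes: x right, y down, z forward; pixel columns grow to the right and rows downward; lengths in m; the calibration is good to about 2 mm. A picture is of the moment at which its call begins: read the wrist's pose just before it. camera_model takes no time and is no camera call; for the wrist camera it gives the pose at the moment of the call.
- hand_in(): hands the job in, once; it reports no verdict.
The state is a dict: "time": time; "joints": joint angles; "dq": joint speeds; "effort": joint torques, N m; "eef_pos": TCP position; "tcp_rot": TCP orientation; "contact_force": force on the tool from outside, world axes, zero at the start; "wrist_torque": the same for the moment, N m; "finger_gap": finger opening in m.
Only numpy, scipy, OpenCV 4.12 (cv2) and the standard library are available. Lean on these libraries where they do the work, as an engineer would, in place of code of your own. Each camera call takes 0.05 s, during which the arm holds its last target. There are 200 camera calls.

### The job

One of the two wooden rolling strips lies under the thickness gauge: gently push the gauge's knob down until the foot rests on that strip, hold it there a moment to read the thickness, and let it spring back up. Then put that strip away lying flat in the tray for its thickness: the thick one (20 mm) goes in the orange tray, the thin one (12 mm) in the blue tray. Leave the other strip and everything else where they are.

Things in the scene. Friction and masses are not known exactly. Their poses are not given: they have to be found in the camera images.
- gauge: fixed thickness gauge: grey base, steel column (22 mm square, 175 mm tall) and a short arm (85 to 105 mm above the table) with a sprung vertical rod through its end. Origin on the table below the rod; z up; column at x = -70 mm, base from x = -46 to -102 mm, 85 mm wide (y); the strip under it runs out roughly along +x
- foot (a joint): the gauge's sprung rod and foot (steel disc 18 mm across): height in m of the foot's underside above the table. About 0.05 at rest, 0 on the bare table; a spring of 60 N/m lifts it (about 1 N to start it down, about 4 N to hold it on a strip). A red pointer on the rod passes a scale on the column: orange band 16 to 26 mm, blue band 8 to 16 mm
- knob_top (a point): centre of the flat top of the black knob (34 mm across, 14 mm high) on the gauge's rod; it is 139 mm above the foot's underside, so about 189 mm above the table at rest. Pushed straight down it lowers the foot
- thick_strip: pale wooden rolling strip lying on the table, 220 mm long (along x), 30 mm wide (along y), 20 mm thick, about 95 g. Origin on its underside at the gauging point, 25 mm from one end; it runs from x = -25 to +195 mm; z up. One strip lies with its origin under the gauge foot, the other lies apart
- thick_strip_mid (a point): centre of the 20 mm strip (85 mm from the origin along its x, at half its thickness): its centre of mass
- thin_strip: pale wooden rolling strip lying on the table, 220 mm long (along x), 30 mm wide (along y), 12 mm thick, about 57 g. Origin on its underside at the gauging point, 25 mm from one end; it runs from x = -25 to +195 mm; z up. One strip lies with its origin under the gauge foot, the other lies apart
- thin_strip_mid (a point): centre of the 12 mm strip (85 mm from the origin along its x, at half its thickness): its centre of mass
- orange_tray: orange open tray fixed to the table, 270 mm long (x) by 115 mm wide (y) by 25 mm high, walls and floor 4 mm thick. Origin at the centre of its underside
- blue_tray: blue open tray fixed to the table, 270 mm long (x) by 115 mm wide (y) by 25 mm high, walls and floor 4 mm thick. Origin at the centre of its underside
- jar: bystander: glass jar with a red lid, 52 mm across, 85 mm tall; origin at the centre of its underside
- bowl: bystander: white bowl, 90 mm across, 45 mm tall; origin at the centre of its underside
- cutter: bystander: steel pastry-cutter ring, 76 mm across, 35 mm tall; origin at the centre of its underside
- tin: bystander: steel tin with a green label, 66 mm across, 100 mm tall; origin at the centre of its underside
- cup: bystander: blue mug, 72 mm across, 85 mm tall; origin at the centre of its underside
- mould: bystander: dark wooden cake mould: a disc 84 mm across, 28 mm high, with a flat handle reaching 145 mm from its centre; origin at the centre of its underside (disc); handle along -x
There are look-alikes about, which are no part of the job. Leave any pink look-alike of the thick_strip alone. There is more than one size of the gauge; the one meant has the size given above.

How it is judged:
On the way:
1. the gauge's foot is pressed onto the strip lying under it and held there for 0.3 s (((contact force between gauge and thick_strip above 1 N and value of joint foot between 0.017 and 0.022 m and horizontal distance between thick_strip and gauge below 0.02 m) or (contact force between gauge and thin_strip above 1 N and value of joint foot between 0.009 and 0.014 m and horizontal distance between thin_strip and gauge below 0.02 m))), for 0.3 s.
At the end, for the whole second after the job is handed in: The gauged strip lies flat (0.1 rad) and still on the floor (4 mm) of its tray, thick in orange, thin in blue, centre within 35 mm along and 50 mm across of the tray centre; the other strip within 20 mm of its start, over 80 mm from the gauge; foot back above 45 mm (((x of thick_strip_mid in the frame of orange_tray between -0.035 and 0.035 m and y of thick_strip_mid in the frame of orange_tray between -0.05 and 0.05 m and z of thick_strip_mid in the frame of orange_tray below 0.018 m and angle between thick_strip's own z axis and vertical below 0.1 rad and linear speed of thick_strip below 0.02 m/s and distance of thin_strip from where it was at the start of the episode below 0.02 m and horizontal distance between thin_strip and gauge above 0.08 m) or (x of thin_strip_mid in the frame of blue_tray between -0.035 and 0.035 m and y of thin_strip_mid in the frame of blue_tray between -0.05 and 0.05 m and z of thin_strip_mid in the frame of blue_tray below 0.014 m and angle between thin_strip's own z axis and vertical below 0.1 rad and linear speed of thin_strip below 0.02 m/s and distance of thick_strip from where it was at the start of the episode below 0.02 m and horizontal distance between thick_strip and gauge above 0.08 m)) and value of joint foot above 0.045 m); the robot touches nothing.
It fails at once if a bystander is moved more than 30 mm or tipped over 0.3 rad (distance of any of jar, bowl, cutter, tin, cup, mould from where it was at the start of the episode above 0.03 m or angle between any of jar, bowl, cutter, tin, cup, mould's own z axis and vertical above 0.3 rad).
It fails at once if the gauge is rammed onto the strip with more than 60 N (contact force between gauge and thick_strip above 60 N or contact force between gauge and thin_strip above 60 N).
It also fails if it takes over 53 s, if anything falls off the work surface, if the arm or the gripper's body presses on something with over 40 N, if the wrist force passes 120 N, or if a joint passes its speed limit or range.

## Working session

There is one attempt and no reset: what is moved stays moved. The work goes in short steps, Python scripts to look and compute and a shell command to move; the robot and the scene stay as the last step left them, time stands still between calls to the robot, and variables do not carry over. Pictures are saved under pics/ and viewed, about 8 in all and at most 12, crops included, and the job is handed in when it is done.

```bash
mkdir -p pics
python3 - <<'E'
from workcell import *
import cv2,numpy as np
s=state();print({k:np.round(v,3).tolist() for k,v in s.items()})
for n in("scene","top"):
    im=capture(n);np.save(n,im);m=camera_model(n);print(n,{k:np.round(v,4).tolist() for k,v in m.items()})
    cv2.imwrite(f"pics/{n}0.png",cv2.resize(im[:,:,::-1],(800,600),interpolation=cv2.INTER_CUBIC))
E
```

```text
{'time': 0.0, 'joints': [-1.293, 0.259, 0.021, 1.334, -0.0, 1.418], 'dq': [-0.0, 0.0, -0.001, -0.002, -0.001, 0.001], 'effort': [-0.001, -55.564, 34.453, 0.014, -0.0, -0.0], 'eef_pos': [0.23, -0.499, 0.231], 'tcp_rot': [1.984, 0.435, -1.984], 'contact_force': [0.72, -0.499, 0.091], 'wrist_torque': [-0.004, 0.007, -0.035], 'finger_gap': 0.085}
scene {'fx': 407.3441, 'fy': 407.3441, 'cx': 281.2353, 'cy': 207.859, 'R': [[-0.2364, 0.9716, 0.0113], [0.8308, 0.2082, -0.5161], [-0.5038, -0.1126, -0.8564]], 't': [0.1118, -0.3238, 1.6226]}
top {'fx': 505.9552, 'fy': 505.9552, 'cx': 278.2406, 'cy': 210.1218, 'R': [[0.0221, -0.9997, 0.0098], [-0.9829, -0.0236, -0.1825], [0.1827, -0.0056, -0.9832]], 't': [-0.0324, 0.5034, 1.6444]}
```

View pics/top0.png

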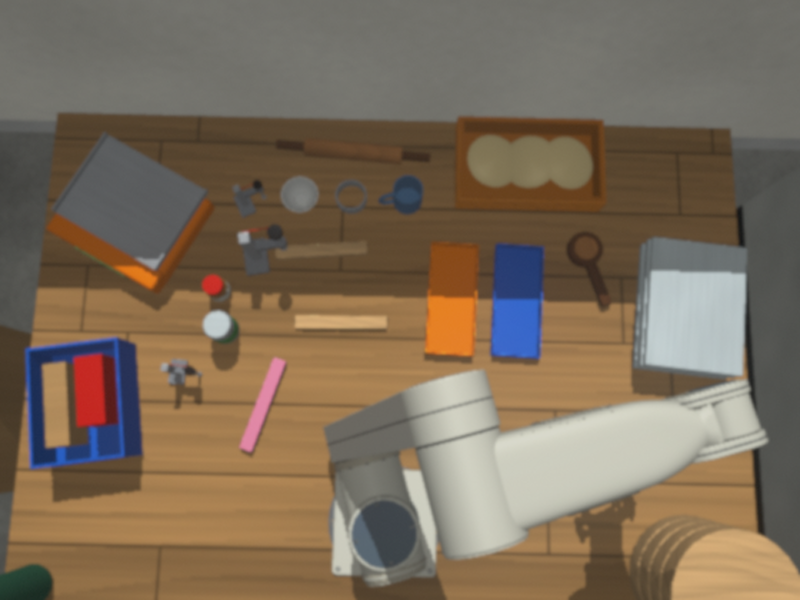

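View pics/scene0.png

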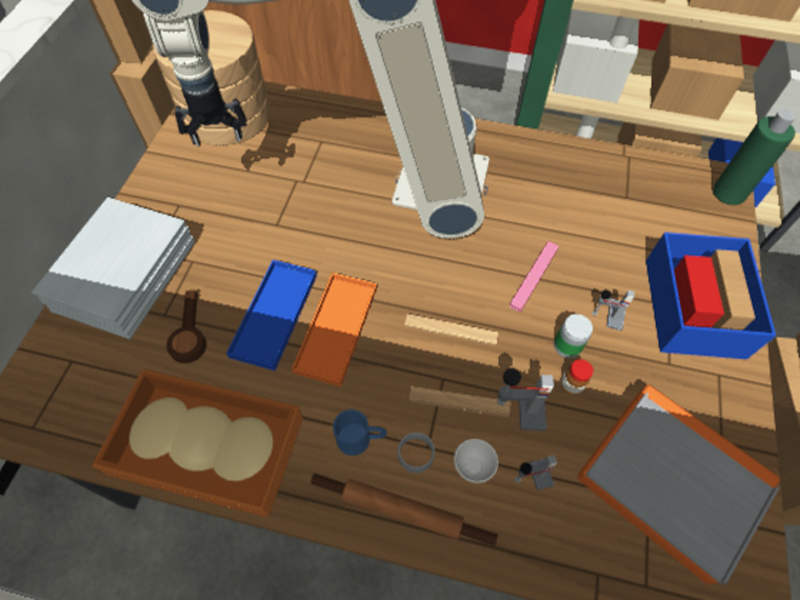

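The top view (800×600) shows three gauges, with knobs at about (275,233), (257,185) and (180,370). Only the one at (275,233) is full size, and it has a pale strip under it running right to (367,247). The other pale strip is at (340,322), and the pink look-alike at (262,405) is to be left alone. The trays are orange at (452,300) and blue at (517,300). I'll confirm the gauge in one enlarged crop and measure.

```bash
cat > h.py <<'E'
import numpy as np,cv2
from workcell import *
def ray(m,u,v):
    R=np.array(m["R"]);t=np.array(m["t"])
    d=R.T@np.array([(u-m["cx"])/m["fx"],(v-m["cy"])/m["fy"],1]);return -R.T@t,d/np.linalg.norm(d)
def onz(m,u,v,z):
    o,d=ray(m,u,v);return o+d*(z-o[2])/d[2]
def tri(*obs):
    A=np.zeros((3,3));b=np.zeros(3);L=[ray(*o) for o in obs]
    for o,d in L:
        P=np.eye(3)-np.outer(d,d);A+=P;b+=P@o
    X=np.linalg.solve(A,b);return X,[float(np.linalg.norm((np.eye(3)-np.outer(d,d))@(X-o))) for o,d in L]
def proj(m,X):
    c=np.array(m["R"])@X+np.array(m["t"]);return np.array([c[0]/c[2]*m["fx"]+m["cx"],c[1]/c[2]*m["fy"]+m["cy"]])
E
python3 - <<'E'
from h import *
T=np.load("top.npy");S=np.load("scene.npy");mt=camera_model("top");ms=camera_model("scene")
a=cv2.resize(T[140:260,150:280,::-1],None,fx=3.05,fy=3.05*1.2,interpolation=cv2.INTER_CUBIC)
a=cv2.resize(T[145:245,150:270,::-1],(400*6//5-80,600*2//3))
b=cv2.resize(S[210:310,270:390,::-1],(400,400))
cv2.imwrite("pics/c1.png",np.hstack([cv2.resize(T[145:245,150:250,::-1],(400,400),interpolation=cv2.INTER_CUBIC),cv2.resize(S[235:315,280:400,::-1][:, :80+20],(400,400*4//5),interpolation=cv2.INTER_CUBIC).__class__(0) if 0 else cv2.resize(S[225:325,290:390,::-1],(400,400),interpolation=cv2.INTER_CUBIC)]))
# trays
for n,lo,hi in(("orange",(8,190,60),(16,255,255)),("blue",(105,170,40),(125,255,255))):
    k=cv2.inRange(cv2.cvtColor(T,cv2.COLOR_RGB2HSV),lo,hi);c,_=cv2.findContours(k,0,2)
    for q in c:
        if cv2.contourArea(q)>600:
            r=cv2.minAreaRect(q);p=cv2.boxPoints(r);w=np.array([onz(mt,*x,.025) for x in p]);print(n,np.round(r[0],1),np.round(w[:,:2],3).tolist(),w.mean(0).round(3))
# pale strips
h=cv2.cvtColor(T,cv2.COLOR_RGB2HSV)
for u,v in((239,225),(230,174),(200,176),(184,285)):print(h[v,u],h[v-12,u])
E
```

```text
orange [316.2 209. ] [[0.385, -0.087], [0.653, -0.099], [0.648, -0.214], [0.381, -0.198]] [ 0.517 -0.15   0.025]
orange [ 92.9 174.5] [[0.693, 0.827], [0.745, 0.441], [0.542, 0.406], [0.491, 0.785]] [0.618 0.615 0.025]
blue [ 52.3 282. ] [[0.38, 0.846], [0.398, 0.631], [0.125, 0.588], [0.107, 0.798]] [0.252 0.716 0.025]
blue [360.8 227.5] [[0.385, -0.245], [0.528, -0.251], [0.526, -0.356], [0.383, -0.349]] [ 0.456 -0.3    0.025]
[ 17 110 208] [ 16 131 163]
[ 17 104 115] [ 16 122  92]
[ 17  99 118] [ 16 117  89]
[170 101 225] [171  99 223]
```

View pics/c1.png

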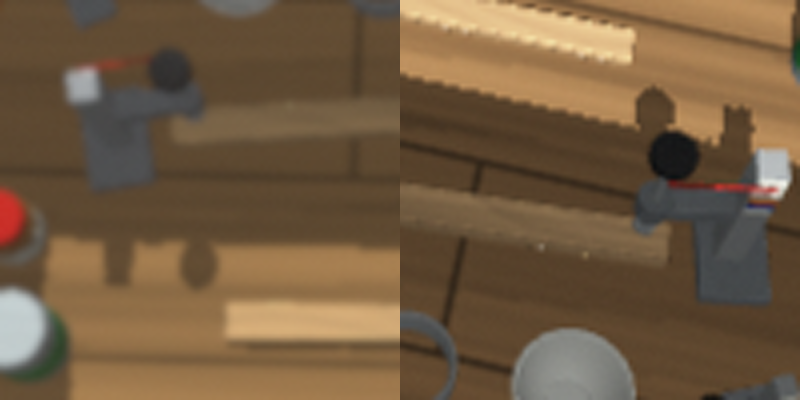

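The crop confirms the choice: the large gauge has its red pointer and scale, and the strip's end lies under the foot. The knob is at top px (192.3,162.5) and scene px (358.3,263.8). Next I'll triangulate the knob and fit the strip.

Run:
```python
from h import *
T=np.load("top.npy");S=np.load("scene.npy");mt=camera_model("top");ms=camera_model("scene")
def dark(I,x0,y0,w):
    k=(I[y0-w:y0+w,x0-w:x0+w].max(2)<62).astype(np.uint8);n,l,s,c=cv2.connectedComponentsWithStats(k);i=1+np.argmax(s[1:,4]);return c[i]+[x0-w,y0-w],s[i]
for I,m,p in((T,mt,(192,162)),(S,ms,(358,264))):print(dark(I,*p,9))
X,r=tri((mt,192.3,162.5),(ms,358.3,263.8));print("knob centre~",X.round(4),np.round(r,4))
for n,m,I,box in(("top",mt,T,(188,160,266,190)),("scene",ms,S,(280,262,362,298))):
    x0,y0,x1,y1=box;h=cv2.cvtColor(I[y0:y1,x0:x1],cv2.COLOR_RGB2HSV)
    k=cv2.inRange(h,(12,70,100),(24,125,175));k=cv2.morphologyEx(k,cv2.MORPH_OPEN,np.ones((3,3)))
    c=max(cv2.findContours(k,0,2)[0],key=cv2.contourArea);r=cv2.minAreaRect(c);p=cv2.boxPoints(r)+[x0,y0]
    print(n,p.round(1).tolist())
    for z in(.012,.02):w=np.array([onz(m,*q,z) for q in p]);print(z,w[:,:2].round(4).tolist(),w.mean(0).round(4),np.linalg.norm(np.diff(w,axis=0),axis=1).round(3))
for (u,v) in((206,221),(206,230),(270,221),(270,230)):print('other',onz(mt,u,v,.015).round(3))
for n,z,u,v in(('jar',.085,148.5,200),('tin',.1,152,227),('bowl',.045,210,136),('cup',.085,285,136),('cutter',.035,245,137)):print(n,onz(mt,u,v,z).round(3))
```

```text
(array([192.1025641 , 162.76923077]), array([ 5,  5, 10, 10, 78], dtype=int32))
(array([357.83464567, 263.62204724]), array([  3,   3,  13,  12, 127], dtype=int32))
knob centre~ [0.624  0.2527 0.1798] [0.0011 0.0011]
top [[191.6, 171.5], [256.7, 167.7], [257.3, 177.6], [192.1, 181.5]]
0.012 [[0.6389, 0.2813], [0.6582, 0.0569], [0.6227, 0.0538], [0.6036, 0.2774]] [0.6308 0.1674 0.012 ] [0.225 0.036 0.224]
0.02 [[0.6368, 0.28], [0.656, 0.0566], [0.6207, 0.0535], [0.6017, 0.2761]] [0.6288 0.1665 0.02  ] [0.224 0.035 0.223]
scene [[285.9, 280.4], [287.5, 269.6], [357.4, 280.4], [355.7, 291.2]]
0.012 [[0.6558, 0.0592], [0.6193, 0.056], [0.6015, 0.2771], [0.6379, 0.2771]] [0.6286 0.1674 0.012 ] [0.037 0.222 0.036]
0.02 [[0.6588, 0.0598], [0.6225, 0.0566], [0.6049, 0.2762], [0.641, 0.2762]] [0.6318 0.1672 0.02  ] [0.036 0.22  0.036]
other [0.467 0.223 0.015]
other [0.436 0.221 0.015]
other [0.472 0.006 0.015]
other [0.441 0.005 0.015]
jar [0.52  0.404 0.085]
tin [0.429 0.383 0.1  ]
bowl [0.757 0.219 0.045]
cup [ 0.75  -0.038  0.085]
cutter [0.76  0.1   0.035]
```

The strip and the knob agree: the strip's origin is at about (0.623,0.252) and the knob at (0.624,0.253). Next, the tool axes and the transit.

```bash
cat >> h.py <<'E'
from scipy.spatial.transform import Rotation as Ro
def go(p,yaw=None):
    "slide (mm, tool axes) to world p, twist about tool to point down with tool-y at world angle yaw"
    s=state();R=Ro.from_rotvec(s["tcp_rot"]);y=R.as_matrix()[:,1]
    print("t",round(s["time"],2),"pos",np.round(s["eef_pos"],4),"yaw_y",np.round(np.degrees(np.arctan2(y[1],y[0])),2),"xaxis",R.as_matrix()[:,0].round(3),"F",np.round(s["contact_force"],1),"gap",round(s["finger_gap"],4),"j",np.round(s["joints"],2))
    print("slide",(R.inv().apply(np.array(p)-s["eef_pos"])*1000).round(1))
    if yaw is not None:
        a=np.radians(yaw);X=np.array([0,0,-1]);Y=np.array([np.cos(a),np.sin(a),0]);D=np.c_[X,Y,np.cross(X,Y)]
        print("twist",(R.inv()*Ro.from_matrix(D)).as_rotvec().round(3))
E
python3 - <<'E'
from h import *
go([.624,.253,.231],4.6)
go([.624,.253,.231],184.6)
E
```

```text
t 0.1 pos [ 0.2296 -0.4995  0.2307] yaw_y -65.32 xaxis [-0.     0.001 -1.   ] F [ 0.3  0.2 -0.2] gap 0.0855 j [-1.29  0.26  0.02  1.33  0.    1.42]
slide [ 5.000e-01 -5.191e+02 -6.726e+02]
twist [-1.22e+00 -1.00e-03  1.00e-03]
t 0.1 pos [ 0.2296 -0.4995  0.2307] yaw_y -65.32 xaxis [-0.     0.001 -1.   ] F [ 0.3  0.2 -0.2] gap 0.0855 j [-1.29  0.26  0.02  1.33  0.    1.42]
slide [ 5.000e-01 -5.191e+02 -6.726e+02]
twist [1.921e+00 1.000e-03 1.000e-03]
```

```bash
python3 -m pendant '{"slide":[[0,0,0],[0,0,0],[0,0,0],[0,0,0],[0,0,0]],"twist":[[-0.175,0,0],[-0.175,0,0],[-0.175,0,0],[-0.175,0,0],[-0.175,0,0]],"hand":[0,0,0,0,0]}'
python3 -m pendant '{"slide":[[0,0,0],[0,0,0],[0,0,0]],"twist":[[-0.175,0,0],[-0.175,0,0],[0,0,0]],"hand":[0,0,0]}'
python3 - <<'E'
from h import *
go([.624,.253,.231],4.6)
E
```

```text
time: 0.72
eef_pos: [0.2293, -0.4986, 0.2287]
tcp_rot: [1.385, 1.092, -1.382]
contact_force: [-0.3, -0.2, 1.1]
finger_gap: 0.0
time: 1.1
eef_pos: [0.2292, -0.4982, 0.2277]
tcp_rot: [1.123, 1.272, -1.116]
contact_force: [0.1, 0.4, 0.3]
finger_gap: 0.0002
t 1.1 pos [ 0.2292 -0.4982  0.2277] yaw_y 7.04 xaxis [-0.002  0.008 -1.   ] F [0.1 0.4 0.3] gap 0.0002 j [-1.29  0.26  0.02  1.33  0.    0.16]
slide [   1.5  483.8 -697.2]
twist [ 0.043 -0.008  0.001]
```

```bash
python3 -m pendant '{"slide":[[-1,35,-50],[-1,35,-50],[-1,35,-50],[-1,35,-50],[-1,35,-50]],"twist":[[0.04,0,0],[0,0,0],[0,0,0],[0,0,0],[0,0,0]],"hand":[0,0,0,0,0]}'
python3 -m pendant '{"slide":[[-1,35,-50],[-1,35,-50],[-1,35,-50],[-1,35,-50],[-1,35,-50]],"twist":[[0,0,0],[0,0,0],[0,0,0],[0,0,0],[0,0,0]],"hand":[0,0,0,0,0]}'
python3 - <<'E'
from h import *
go([.624,.253,.231],4.6)
E
```

```text
time: 1.72
eef_pos: [0.3857, -0.2316, 0.2327]
tcp_rot: [1.179, 1.241, -1.17]
contact_force: [0.9, -0.6, 0.4]
finger_gap: -0.0002
time: 2.35
eef_pos: [0.5532, 0.0325, 0.2403]
tcp_rot: [1.197, 1.227, -1.188]
contact_force: [2.2, -1.2, 1.0]
finger_gap: 0.0
t 2.35 pos [0.5532 0.0325 0.2403] yaw_y 1.37 xaxis [-0.001  0.008 -1.   ] F [ 2.2 -1.2  1. ] gap 0.0 j [-0.1   0.26  0.05  1.36  0.01  1.45]
slide [  11.    76.  -218.7]
twist [-0.056 -0.008  0.   ]
```

```bash
python3 -m pendant '{"slide":[[0,19,-54],[0,19,-54],[0,19,-54],[0,12,-40],[0,0,0]],"twist":[[-0.05,-0.008,0],[0,0,0],[0,0,0],[0,0,0],[0,0,0]],"hand":[0,0,0,0,0]}'
python3 - <<'E'
from h import *
go([.624,.253,.231],4.6)
im=capture("wrist");m=camera_model("wrist");np.save("w1",im)
print(proj(m,np.array([.624,.253,.189])),proj(m,np.array([.6308,.1674,.015])))
cv2.imwrite("pics/w1.png",im[:,:,::-1])
E
```

```text
time: 2.98
eef_pos: [0.6132, 0.2492, 0.2376]
tcp_rot: [1.166, 1.237, -1.17]
contact_force: [0.4, -0.5, 0.6]
finger_gap: -0.0001
t 2.98 pos [0.6132 0.2492 0.2376] yaw_y 3.21 xaxis [-0.003 -0.001 -1.   ] F [ 0.4 -0.5  0.6] gap -0.0001 j [0.26 0.46 0.34 1.46 0.   1.77]
slide [ 6.6 11.  -3.2]
twist [-0.024  0.     0.003]
[301.00305131 227.75534713] [294.49326549 241.42062223]
```

View pics/w1.png

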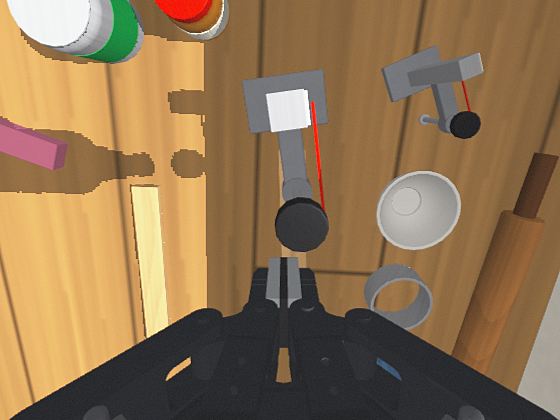

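The wrist view (560×420) shows the knob at (302,223). The prediction was (301,228), so it agrees to within a few mm. I'll refine, centre above it and go down.

```bash
python3 - <<'E'
from h import *
m=camera_model("wrist");p=onz(m,302,223,.187);print(p.round(4));go([*((p[:2]+[.624,.253])/2),.192],4.6)
E
python3 -m pendant '{"slide":[[0,11,-4],[20,1,-1],[10,0,0]],"twist":[[-0.024,0,0],[0,0,0],[0,0,0]],"hand":[0,0,0]}'
python3 - <<'E'
from h import *
go([.624,.254,.187],4.6)
E
```

```text
[0.6245 0.2554 0.187 ]
t 3.02 pos [0.6131 0.2479 0.2378] yaw_y 3.18 xaxis [-0.003 -0.001 -1.   ] F [-0.5 -0.3 -0.8] gap 0.0002 j [ 0.26  0.46  0.34  1.46 -0.    1.77]
slide [45.7 11.7 -5.7]
twist [-0.025  0.001  0.003]
time: 3.4
eef_pos: [0.6266, 0.251, 0.2083]
tcp_rot: [1.153, 1.244, -1.155]
contact_force: [-0.2, -0.1, 0.1]
finger_gap: 0.0001
t 3.4 pos [0.6266 0.251  0.2083] yaw_y 4.29 xaxis [-0.001 -0.001 -1.   ] F [-0.2 -0.1  0.1] gap 0.0001 j [ 0.26  0.49  0.31  1.4  -0.    1.75]
slide [21.3 -2.4 -3.2]
twist [-0.005  0.001  0.001]
```

```bash
python3 -m pendant '{"slide":[[10,-2,-3],[8,0,0],[8,0,0],[8,0,0],[5,0,0]],"twist":[[0,0,0],[0,0,0],[0,0,0],[0,0,0],[0,0,0]],"hand":[0,0,0,0,0]}'
python3 -m pendant '{"slide":[[3,0,0]],"twist":[[0,0,0]],"hand":[0]}'
```

```text
time: 4.03
eef_pos: [0.6249, 0.2526, 0.1685]
tcp_rot: [1.156, 1.242, -1.155]
contact_force: [-0.2, 0.5, 3.0]
finger_gap: -0.0
time: 4.15
eef_pos: [0.6249, 0.2526, 0.1654]
tcp_rot: [1.156, 1.242, -1.155]
contact_force: [-1.1, -0.4, 3.0]
finger_gap: -0.0001
```

```bash
python3 -m pendant '{"slide":[[3,0,0],[2,0,0]],"twist":[[0,0,0],[0,0,0]],"hand":[0,0]}'
python3 -m pendant '{"slide":[[1.5,0,0]],"twist":[[0,0,0]],"hand":[0]}'
python3 -m pendant '{"slide":[[1.5,0,0]],"twist":[[0,0,0]],"hand":[0]}'
```

```text
time: 4.4
eef_pos: [0.6249, 0.2526, 0.1604]
tcp_rot: [1.156, 1.241, -1.155]
contact_force: [-1.0, -0.3, 3.3]
finger_gap: 0.0
time: 4.53
eef_pos: [0.625, 0.2526, 0.159]
tcp_rot: [1.156, 1.241, -1.155]
contact_force: [-2.1, -0.4, 15.7]
finger_gap: 0.0003
time: 4.65
eef_pos: [0.625, 0.2527, 0.159]
tcp_rot: [1.157, 1.24, -1.153]
contact_force: [-6.0, -1.8, 18.9]
finger_gap: -0.0002
```

It stopped at 0.159, so the foot is at 0.020 and this is the **thick** strip. Holding.

```bash
python3 -m pendant '{"slide":[[0.8,0,0],[0.8,0,0],[0.8,0,0],[0.8,0,0]],"twist":[[0,0,0],[0,0,0],[0,0,0],[0,0,0]],"hand":[0,0,0,0]}'
python3 - <<'E'
from h import *
go([.624,.254,.187],4.6)
im=capture("scene");cv2.imwrite("pics/s2.png",cv2.resize(im[215:315,290:400,::-1],(660,600),interpolation=cv2.INTER_CUBIC))
E
```

```text
time: 5.15
eef_pos: [0.625, 0.2526, 0.1591]
tcp_rot: [1.159, 1.238, -1.151]
contact_force: [-2.3, -0.9, 7.2]
finger_gap: 0.0002
t 5.15 pos [0.625  0.2526 0.1591] yaw_y 4.16 xaxis [ 0.006  0.001 -1.   ] F [-2.3 -0.9  7.2] gap 0.0002 j [ 0.26  0.49  0.2   1.27 -0.    1.76]
slide [-27.9  -0.7  -1.4]
twist [-0.008 -0.    -0.007]
```

View pics/s2.png

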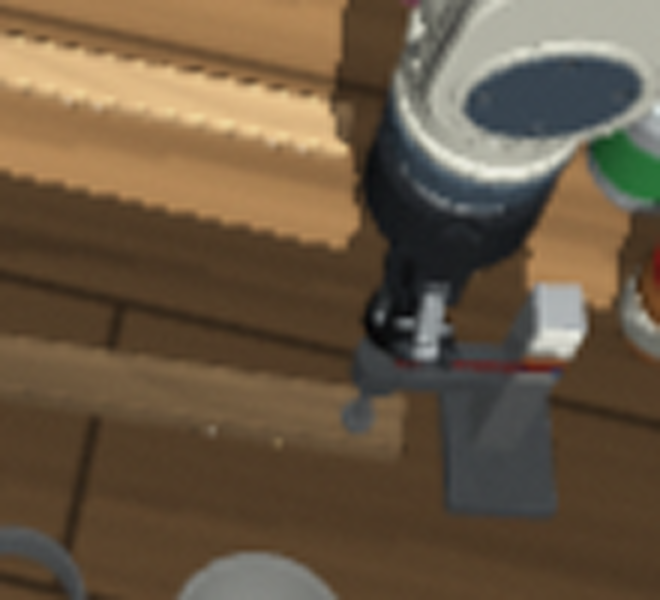

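The foot rests on the strip with the pointer in the scale's orange band. I'll press briefly once more, then release.

```bash
python3 -m pendant '{"slide":[[1.2,0,0],[1.2,0,0],[1.2,0,0]],"twist":[[0,0,0],[0,0,0],[0,0,0]],"hand":[0,0,0]}'
python3 -m pendant '{"slide":[[-10,0,0],[-12,0,0],[-15,0,0],[-20,0,0],[-10,0,0]],"twist":[[0,0,-0.006],[0,0,0],[0,0,0],[0,0,0],[0,0,0]],"hand":[0,0,0,0,0]}'
python3 - <<'E'
from h import *
go([.631,.165,.2],4.6)
E
```

```text
time: 5.58
eef_pos: [0.625, 0.2526, 0.1591]
tcp_rot: [1.161, 1.236, -1.147]
contact_force: [-1.8, -0.8, 9.3]
finger_gap: -0.0
time: 6.2
eef_pos: [0.6249, 0.2526, 0.2299]
tcp_rot: [1.158, 1.24, -1.152]
contact_force: [0.7, 0.4, -0.6]
finger_gap: 0.0002
t 6.2 pos [0.6249 0.2526 0.2299] yaw_y 4.17 xaxis [ 0.004  0.001 -1.   ] F [ 0.7  0.4 -0.6] gap 0.0002 j [0.26 0.48 0.35 1.44 0.   1.76]
slide [29.8 -0.4 87.8]
twist [-0.008 -0.001 -0.004]
```

```bash
python3 -m pendant '{"slide":[[0,0,44],[0,0,44],[0,0,0],[0,0,0]],"twist":[[-0.01,0,-0.004],[0,0,0],[0,0,0],[0,0,0]],"hand":[60,60,60,60]}'
python3 - <<'E'
from h import *
go([.631,.165,.05],4.6)
im=capture("wrist");m=camera_model("wrist");np.save("w2",im)
for z in(.02,):print([proj(m,np.array(p)).round(0) for p in([.622,.2785,z],[.64,.058,z],[.631,.167,z])])
cv2.imwrite("pics/w2.png",im[:,:,::-1])
E
```

```text
time: 6.7
eef_pos: [0.6322, 0.1637, 0.2308]
tcp_rot: [1.148, 1.248, -1.146]
contact_force: [-0.5, -0.3, -0.3]
finger_gap: 0.0599
t 6.7 pos [0.6322 0.1637 0.2308] yaw_y 4.84 xaxis [ 0.001  0.001 -1.   ] F [-0.5 -0.3 -0.3] gap 0.0599 j [0.12 0.44 0.29 1.42 0.   1.61]
slide [180.8  -1.2  -1.1]
twist [ 0.004 -0.001 -0.001]
[array([282.,  62.]), array([282., 265.]), array([282., 175.])]
```

View pics/w2.png

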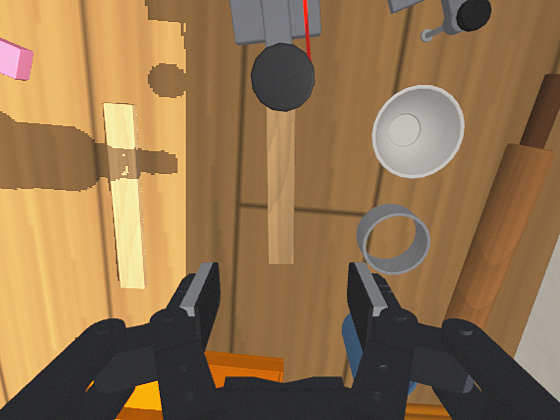

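The strip runs at u≈281 with its end at v≈264, against a predicted 282 and 265. The alignment is good, so I'm descending.

```bash
python3 -m pendant '{"slide":[[50,-1,-1],[50,0,0],[50,0,0],[25,0,0],[10,0,0]],"twist":[[0,0,0],[0,0,0],[0,0,0],[0,0,0],[0,0,0]],"hand":[60,60,60,60,60]}'
python3 - <<'E'
from h import *
go([.631,.165,.003],4.6)
E
```

```text
time: 7.38
eef_pos: [0.6317, 0.1712, 0.0418]
tcp_rot: [1.145, 1.249, -1.137]
contact_force: [0.8, 0.8, 0.8]
finger_gap: 0.06
t 7.38 pos [0.6317 0.1712 0.0418] yaw_y 5.23 xaxis [ 0.004  0.002 -1.   ] F [0.8 0.8 0.8] gap 0.06 j [ 0.14  0.53 -0.04  0.99  0.    1.62]
slide [38.8 -1.4  6.2]
twist [ 0.011 -0.002 -0.004]
```

```bash
python3 -m pendant '{"slide":[[15,0,6],[14,0,0],[7,0,0],[0,0,0]],"twist":[[0.01,-0.002,-0.004],[0,0,0],[0,0,0],[0,0,0]],"hand":[60,60,60,60]}'
python3 - <<'E'
from h import *
go([.631,.165,.003],4.6)
E
```

```text
time: 7.88
eef_pos: [0.6334, 0.1659, 0.0051]
tcp_rot: [1.15, 1.245, -1.147]
contact_force: [-0.3, -0.3, 0.6]
finger_gap: 0.0601
t 7.88 pos [0.6334 0.1659 0.0051] yaw_y 4.68 xaxis [ 0.002  0.    -1.   ] F [-0.3 -0.3  0.6] gap 0.0601 j [ 0.13  0.57 -0.09  0.91 -0.    1.62]
slide [ 2.1 -2.4  0.8]
twist [ 0.001  0.    -0.002]
```

```bash
python3 -m pendant '{"slide":[[2,-2,0],[0,0,0],[0,0,0],[0,0,0],[0,0,0]],"twist":[[0,0,0],[0,0,0],[0,0,0],[0,0,0],[0,0,0]],"hand":[40,20,10,10,10]}'
python3 -m pendant '{"slide":[[-10,0,0],[-1,0,0]],"twist":[[0,0,0],[0,0,0]],"hand":[10,10]}'
python3 - <<'E'
from h import *
go([.6376,.085,.016],4.6)
E
```

```text
time: 8.5
eef_pos: [0.6321, 0.1658, 0.0049]
tcp_rot: [1.152, 1.243, -1.145]
contact_force: [0.5, 0.1, -0.7]
finger_gap: 0.0285
time: 8.75
eef_pos: [0.6321, 0.1659, 0.0166]
tcp_rot: [1.151, 1.243, -1.145]
contact_force: [-0.4, -0.9, -0.2]
finger_gap: 0.0285
t 8.75 pos [0.6321 0.1659 0.0166] yaw_y 4.68 xaxis [ 0.005  0.001 -1.   ] F [-0.4 -0.9 -0.2] gap 0.0285 j [ 0.13  0.55 -0.08  0.93 -0.    1.62]
slide [ 0.5 -1.1 81. ]
twist [ 0.001 -0.    -0.005]
```

```bash
python3 -m pendant '{"slide":[[0,0,20],[0,0,25],[0,0,25],[0,0,20]],"twist":[[0,0,-0.005],[0,0,0],[0,0,0],[0,0,0]],"hand":[10,10,10,10]}'
python3 - <<'E'
from h import *
go([.6376,.075,.15],4.6)
im=capture("wrist");np.save("w3",im);cv2.imwrite("pics/w3.png",im[:,:,::-1])
E
```

```text
time: 9.25
eef_pos: [0.6398, 0.072, 0.0169]
tcp_rot: [1.147, 1.247, -1.148]
contact_force: [0.6, 0.1, -0.3]
finger_gap: 0.0281
t 9.25 pos [0.6398 0.072  0.0169] yaw_y 4.79 xaxis [ 0. -0. -1.] F [ 0.6  0.1 -0.3] gap 0.0281 j [-0.02  0.54 -0.1   0.93 -0.    1.47]
slide [-133.1   -1.9   -3.1]
twist [ 0.003  0.    -0.   ]
```

View pics/w3.png

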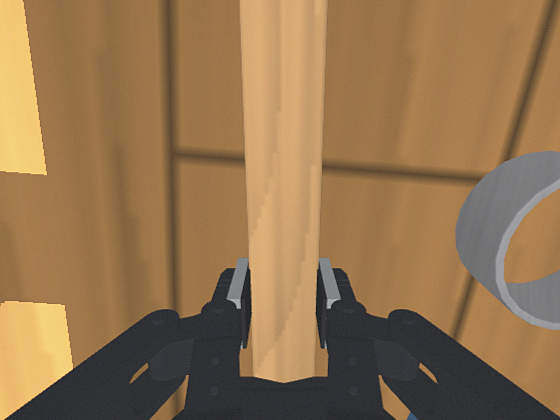

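The strip is held straight between the pads and is clear of the gauge. Now I'll lift it and turn it towards the tray's direction.

```bash
python3 -m pendant '{"slide":[[-40,0,0],[-45,0,0],[-45,0,0],[0,0,50],[0,0,50]],"twist":[[0,0,0],[0,0,0],[0,0,0],[0,0,0],[0,0,0]],"hand":[10,10,10,10,10]}'
python3 -m pendant '{"slide":[[0,0,0],[0,0,0],[0,0,0],[0,0,0],[0,0,0]],"twist":[[-0.18,0,0],[-0.18,0,0],[-0.18,0,0],[-0.18,0,0],[-0.18,0,0]],"hand":[10,10,10,10,10]}'
python3 -m pendant '{"slide":[[0,0,0],[0,0,0],[0,0,0],[0,0,0]],"twist":[[-0.18,0,0],[-0.18,0,0],[-0.15,0,0],[0,0,0]],"hand":[10,10,10,10]}'
python3 - <<'E'
from h import *
go([.517,-.15,.14],87.1)
# refine tray: rim edges from first top image, orange side walls
T=np.load("top.npy");S=np.load("scene.npy")
for n,I in(("top",T),("scene",S)):
    m=camera_model(n);k=cv2.inRange(cv2.cvtColor(I,cv2.COLOR_RGB2HSV),(8,190,60),(16,255,255));k[:, :200]=0
    for q in cv2.findContours(k,0,2)[0]:
        if cv2.contourArea(q)>900:
            w=np.array([onz(m,*p[0].astype(float),.02)[:2] for p in q],np.float32);c,s,a=cv2.minAreaRect(w*1000);print(n,np.round(c,1),np.round(s,1),round(a,1))
E
```

```text
time: 9.93
eef_pos: [0.6479, -0.033, 0.1508]
tcp_rot: [1.145, 1.247, -1.149]
contact_force: [0.6, -0.2, -1.4]
finger_gap: 0.0286
time: 10.55
eef_pos: [0.6476, -0.0406, 0.1507]
tcp_rot: [0.442, 1.526, -0.446]
contact_force: [0.3, 0.3, -0.2]
finger_gap: 0.0284
time: 11.05
eef_pos: [0.647, -0.0427, 0.1504]
tcp_rot: [0.03, 1.573, -0.033]
contact_force: [0.4, 0.7, -0.4]
finger_gap: 0.0287
t 11.05 pos [ 0.647  -0.0427  0.1504] yaw_y 87.68 xaxis [-0.003 -0.002 -1.   ] F [ 0.4  0.7 -0.4] gap 0.0287 j [-0.19  0.46  0.12  1.23 -0.   -0.15]
slide [  10.9 -112.4 -125.6]
twist [ 0.01  -0.003  0.002]
top [ 517.5 -150.1] [113.5 268.4] 87.2
scene [ 520.8 -147.9] [116.9 275.2] 87.8
```

Both views agree on the tray: centre about (0.519,-0.149), yaw about -2.5°.

```bash
python3 -m pendant '{"slide":[[0,-37,-42],[0,-37,-42],[0,-28,-36],[0,0,0]],"twist":[[0,0,0],[0,0,0],[0,0,0],[0,0,0]],"hand":[10,10,10,10]}'
python3 - <<'E'
from h import *
go([.519,-.149,.06],87.2)
im=capture("wrist");np.save("w4",im);cv2.imwrite("pics/w4.png",im[:,:,::-1])
E
```

```text
time: 11.55
eef_pos: [0.5192, -0.1424, 0.15]
tcp_rot: [0.042, 1.573, -0.046]
contact_force: [0.1, -0.0, 0.1]
finger_gap: 0.0286
t 11.55 pos [ 0.5192 -0.1424  0.15  ] yaw_y 86.8 xaxis [-0.003 -0.002 -1.   ] F [ 0.1 -0.   0.1] gap 0.0286 j [-0.42  0.28 -0.16  1.13 -0.   -0.37]
slide [90.  -6.4  0.4]
twist [-0.007 -0.003  0.002]
```

View pics/w4.png

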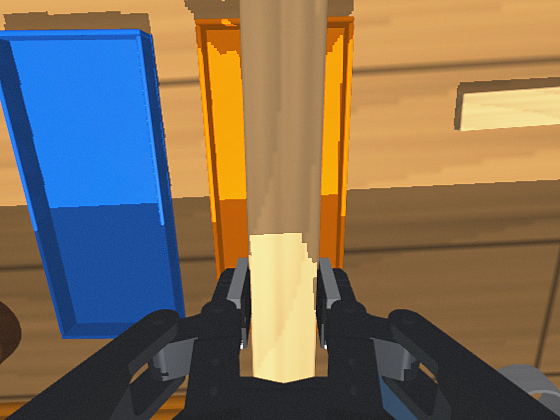

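The strip (u≈283) sits over the orange tray (u 200–352, centred near 276). Lowering.

```bash
python3 -m pendant '{"slide":[[0,-6,0],[40,0,0],[40,0,0],[20,0,0],[0,0,0]],"twist":[[0,-0.003,0.002],[0,0,0],[0,0,0],[0,0,0],[0,0,0]],"hand":[10,10,10,10,10]}'
python3 - <<'E'
from h import *
go([.519,-.149,.011],87.2)
E
```

```text
time: 12.22
eef_pos: [0.5254, -0.1476, 0.0475]
tcp_rot: [0.044, 1.565, -0.045]
contact_force: [0.4, 0.1, -0.6]
finger_gap: 0.0286
t 12.22 pos [ 0.5254 -0.1476  0.0475] yaw_y 86.75 xaxis [ 0.005 -0.001 -1.   ] F [ 0.4  0.1 -0.6] gap 0.0286 j [-0.43  0.37 -0.32  0.88  0.   -0.37]
slide [36.5 -1.7 -6.5]
twist [-0.008  0.005  0.001]
```

```bash
python3 -m pendant '{"slide":[[12,-1,-6],[12,0,0],[8,0,0],[3,0,0],[1,0,0]],"twist":[[-0.008,0.005,0.001],[0,0,0],[0,0,0],[0,0,0],[0,0,0]],"hand":[10,10,10,10,10]}'
python3 - <<'E'
from h import *
go([.519,-.149,.009],87.2)
E
```

```text
time: 12.85
eef_pos: [0.521, -0.1487, 0.0111]
tcp_rot: [0.037, 1.568, -0.038]
contact_force: [0.2, -0.4, -1.1]
finger_gap: 0.0285
t 12.85 pos [ 0.521  -0.1487  0.0111] yaw_y 87.26 xaxis [ 0.003 -0.001 -1.   ] F [ 0.2 -0.4 -1.1] gap 0.0285 j [-0.43  0.4  -0.37  0.79  0.   -0.39]
slide [ 2.1 -0.4 -2. ]
twist [0.001 0.003 0.001]
```

```bash
python3 -m pendant '{"slide":[[1.5,0,0],[0,0,0],[0,0,0],[0,0,0]],"twist":[[0,0,0],[0,0,0],[0,0,0],[0,0,0]],"hand":[10,50,50,50]}'
python3 -m pendant '{"slide":[[-15,0,0],[-30,0,0],[-50,0,0],[-50,0,0],[0,0,0]],"twist":[[0,0,0],[0,0,0],[0,0,0],[0,0,0],[0,0,0]],"hand":[50,50,50,50,50]}'
python3 - <<'E'
from h import *
go([.35,-.3,.2],87.2)
E
```

```text
time: 13.35
eef_pos: [0.5217, -0.149, 0.0104]
tcp_rot: [0.037, 1.566, -0.039]
contact_force: [-0.2, 0.5, 0.8]
finger_gap: 0.0501
time: 13.98
eef_pos: [0.5209, -0.1487, 0.1642]
tcp_rot: [0.036, 1.564, -0.039]
contact_force: [-0.1, 0.3, -0.2]
finger_gap: 0.0499
t 13.97 pos [ 0.5209 -0.1487  0.1642] yaw_y 87.25 xaxis [ 0.006 -0.002 -1.   ] F [-0.1  0.3 -0.2] gap 0.0499 j [-0.43  0.27 -0.14  1.16  0.   -0.39]
slide [ -36.5 -159.4 -163.3]
twist [0.001 0.007 0.002]
```

Now I'll move clear and check from the top view.

```bash
python3 -m pendant '{"slide":[[-12,-40,-40],[-12,-40,-40],[-12,-40,-40],[0,-40,-40],[0,0,0]],"twist":[[0,0,0],[0,0,0],[0,0,0],[0,0,0],[0,0,0]],"hand":[50,50,50,50,50]}'
python3 - <<'E'
from h import *
im=capture("top");S=capture("scene");m=camera_model("top");ms=camera_model("scene")
a=im[150:260,170:390];cv2.imwrite("pics/end.png",np.vstack([cv2.resize(a[:,:,::-1],(600,300),interpolation=cv2.INTER_CUBIC),cv2.resize(S[180:310,180:440,::-1],(600,300),interpolation=cv2.INTER_CUBIC)]))
k=cv2.inRange(cv2.cvtColor(im[165:255,290:340],cv2.COLOR_RGB2HSV),(10,60,90),(26,165,255))
c=max(cv2.findContours(k,0,2)[0],key=cv2.contourArea);w=np.array([onz(m,*(p[0]+[290.,165.]),.024)[:2] for p in c],np.float32)*1000;print(cv2.minAreaRect(w))
X,r=tri((m,192.3,162.5),(ms,358.3,263.8))
for I,p in((im,(192,162)),(S,(358,264))):
    x0,y0=p;w=9;q=(I[y0-w:y0+w,x0-w:x0+w].max(2)<62);print("knob px",np.argwhere(q).mean(0)[::-1]+[x0-w,y0-w],q.sum())
E
```

```text
time: 14.6
eef_pos: [0.3484, -0.304, 0.2015]
tcp_rot: [0.032, 1.563, -0.039]
contact_force: [0.0, 0.1, -0.0]
finger_gap: 0.05
((467.7839050292969, -145.13465881347656), (211.85906982421875, 167.20066833496094), 1.025834083557129)
knob px [192.03896104 162.75324675] 77
knob px [357.88095238 263.6031746 ] 126
```

View pics/end.png

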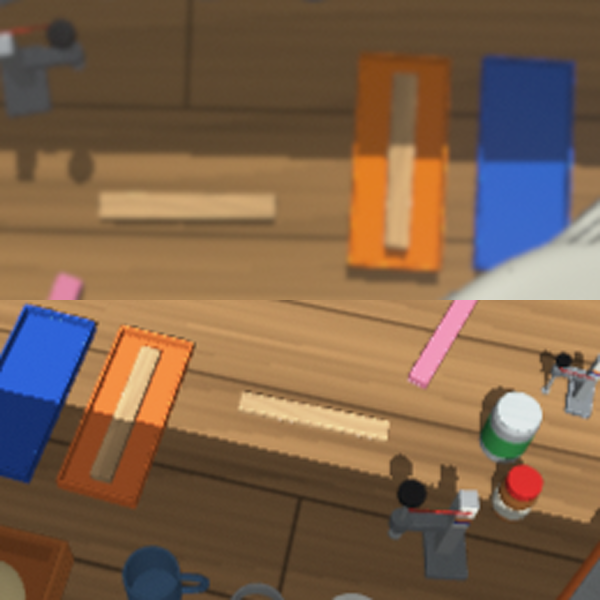

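The strip lies flat, centred in the orange tray: its centre is at top px (316.7,209), the tray's at (316.2,209). The other strip hasn't moved and the knob pixels are back at their start values.

```bash
python3 -c "
from workcell import *
print(hand_in())"
```

```text
the job is handed in; nothing more can be done
None
```

I gauged the strip, found it was the 20 mm one, put it in the orange tray and handed the job in at about 15 s of the 53 s allowed. No verdict is reported.

- **Gauging:** the knob stopped at z ≈ 0.159 m, which puts the foot at about 20 mm. I held it there for about 1 s. The wrist force read at most 19 N, and the pointer was in the orange band.
- **Placing:** I slid the strip out from under the foot, turned it and laid it in the orange tray. In the last top view its centre is within about 1 px of the tray's centre, and it looks flat.
- **Everything else:** the knob's pixel position matches its start in both views, so the foot is back up. The other strip looks unmoved. The arm was clear of everything.
- **Check that failed:** the last automatic outline fit of the strip in the tray merged with other wood-coloured pixels and gave a meaningless size. I judged the placement from the enlarged pictures instead.
- **Not checked:** the bystanders at the end were only looked at in part, but the gripper stayed clear of all of them.

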